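# Sweep copper offcuts into the scrap tray

### The arm

A 7-joint arm with a two-finger parallel gripper is mounted at the origin on the work surface. World frame = base frame: x ahead of the robot, y to its left, z up, the work surface at z = 0. Lengths are in m, angles in rad, forces in N, time in s.
With the tool pointing down it reaches from about 0.425 to 0.925 m from the base axis. Payload 6.8 kg.
Tool frame: the origin (TCP) lies on the centre line of the jaws, within the pads' length; the fingertips stand 25 mm ahead of it and the grasp point (between the pads) lies 6 mm ahead of it (nose_length is the distance from the TCP to the fingertips, in m); z points along the fingers, y is the line along which they close (so a half turn about z gives the same grasp; the last joint's range is limited). The gripper opens to 88 mm and grips with 3 to 60 N. Pads are 20 mm wide; open, the fingers measure 115 mm over their backs; the gripper's body (75 mm by 178 mm) begins 61 mm behind the grasp point.
Start: joints at [1.094, 0.477, 0.022, 1.555, -0.011, 1.109, -0.083], TCP at [0.243, -0.63, 0.248] pointing down, gripper open.
Joint ranges: [-2.96, 2.96], [-0.34, 2.1], [-1.41, 1.46], [0.24, 2.44], [-1.37, 4.51], [0.17, 1.92], [-2.96, 2.96]. Speed limits (rad/s): [2.39, 2.39, 3.14, 3.14, 3.14, 3.14, 3.14].

### API

Orientations are given as a rotation vector (axis times angle).
In Python, from rig import * gives the robot as it stands. The module is installed in compiled form; this text tells all that it offers.
- The arm moves only by the tool jog_arm, never from a script. Its argument "rows" is a list of rows, each a list of 4 numbers: the shift along the tool's x, y, z in m, then the turn about the tool's z in degrees. In form: [[dx, dy, dz, spin], ...]. A call has 1 to 20 rows; each row shifts and turns the commanded pose from where the row before left it, along the tool's axes as they then stand; what a row does not reach is not made up. A row lasts 1/8 s, in which the tool goes at most 62.5 mm and 10.7 degrees, less where a joint would pass 70% of its speed; a pose out of reach is approached as far as the arm can. A call is refused whole if a number of a shift passes 0.0625 or a number of a turn 10.7, either way. A call with a gripper value outside its range is refused whole. "grip" is the finger opening in m, from 0 to 0.0878, set as the call begins (left out, the last holds). The fingers move at their own pace and stop on an object; "force" is the grip in N (left out, the last holds). Time passes only in rows, so rows that do not move let the fingers close. It gives the time, the measured TCP pose, the force, the opening and the grip force at its end, in the units of the state.
- read_state(): the state, without advancing time (a new reading comes with each control period).
- camera(name): name is "side" or "top"; returns the picture (400x640x3 uint8, red, green, blue); there is no depth.
- calibration(name): a dict with "fx", "fy", "cx", "cy" (pixels), "dist" ([k1, k2, p1, p2, k3] as OpenCV has them; the pictures are not rectified), "view" (4x4, takes a point from world to camera coordinates). Camera axes: x right, y up, looking along -z (the intrinsics and any distortion apply to the point x, -y, -z); pixel columns grow to the right and rows downward; lengths in m; the calibration is good to about 2 mm. A picture is of the moment at which its call begins. calibration takes no time and is no camera call.
- hand_in(): hands the job in; it is judged then, once.
Trained networks look in the newest picture that a camera, given by its name, has taken for a name from the list of things; names that differ only in an ending like _2 or _b are one class to them, and where a whole thing is asked for, a point or a joint stands for the part that bears it (a point fixed in the world has none). Each returns a list of dicts, best first, with "conf" (0 to 1); they miss things now and then, are a little off and sometimes report something else, mostly with a low value. They report only what shows in the picture. A call takes as long as a camera call.
- outline_of(camera, thing): "mask" (400x640 bool, what is visible of it).
- spot_point(camera, thing): "xyz" ([x, y, z] in m, in world coordinates, good to about 4 mm: a listed point, or the origin of a listed thing).
The state is a dict: "time": time; "joint_positions": joint angles; "joint_vel": joint speeds; "joint_torque": joint torques, N m; "tool_pos": TCP position; "tool_rot": TCP orientation; "force": force on the tool from outside, world axes, zero at the start; "torque": the same for the moment, N m; "width": finger opening in m; "finger_force": force on a finger pad.
Only numpy, scipy, OpenCV 4.12 (cv2) and the standard library are available. Lean on these libraries where they do the work, as an engineer would, in place of code of your own. Each camera call takes 0.05 s, during which the arm holds its last target. There are 200 camera calls.

### The job

Clear the jeweller's bench board: sweep the four copper offcuts along it with the fingertips and over its open end, so that all four drop into and settle in the plain bare-metal scrap tray, not the dark blue tray of finished earrings. Push them only, do not pick any of them up, and leave the steel bench block, the brass punch, the copper tankard and the hammer where they are.

Things in the scene. Friction and masses are not known exactly. Their poses are not given: they have to be found in the camera images.
- board: Bench board of pale wood with a dark grey-green linoleum working surface, fixed: 280 mm (its x) by 300 mm (its y), working surface 40 mm above the table. Origin at the centre of its underside, on the table; x towards the side away from the robot, y along the fences, z up. Wooden fences 12 mm thick stand 10 mm above the surface along the near and far sides (x = -140..-128 and +128..+140 mm). The two ends (y = -150 and y = +150 mm) are open, flush edges. Position and yaw vary.
- scrap_tray: Empty scrap tray of bare grey aluminium. It stands against one open end of the board (either one, 2 mm gap), its middle shifted along the edge by some centimetres, its rim 12 mm below the board's surface. Fixed; origin at the centre of its underside on the table, x along its 160 mm side, parallel to the board's x, z up. 160 x 120 mm and 28 mm high over all, walls and floor 3 mm. 
- ware_tray: Dark blue tray with finished copper earrings fixed on its floor, the same size, against the other open end. Not for offcuts. Fixed; origin at the centre of its underside on the table, x along its 160 mm side, parallel to the board's x, z up. 160 x 120 mm and 28 mm high over all, walls and floor 3 mm. 
- tube_a: Copper offcut: ring sawn from tube, 28 mm outside, 21 mm bore, 10 mm high, 22 g. Loose, starts flat on the bench board; origin at its middle. z is its axis.
- tube_b: Copper offcut: a second ring, the same as tube_a. Loose, starts flat on the bench board; origin at its middle. z is its axis.
- square_bar: Copper offcut: end of square bar, 30 (x) x 12 (y) x 12 (z) mm, 38 g. Loose, starts flat on the bench board; origin at its middle. 
- flat_bar: Copper offcut: end of flat bar, 28 (x) x 20 (y) x 8 (z) mm, 40 g. Loose, starts flat on the bench board; origin at its middle. 
- bench_block: Bystander: loose square steel bench block, 62 x 62 x 18 mm, lying on the board towards its far fence; origin at the centre of its underside.
- punch: Bystander: loose brass doming punch, 55 mm tall, standing upright on its 20 mm wide foot on the board towards its far fence, ball end (23 mm wide) up; easily knocked over. Origin at the centre of its foot.
- tankard: Bystander: loose copper tankard, 84 mm wide and 110 mm high, on the table to one side, past a tray; origin at the centre of its underside.
- hammer: Bystander: loose hammer with a dark wooden handle, 240 mm long, lying on the table to one side, past a tray; origin under its middle, x along the handle towards the head.

How it is judged:
By the outcome, as a careful person would: the job done as asked, in the order asked, and still so for the second after the job is handed in, with the robot touching nothing.
It also fails if it takes over 72 s, if anything falls off the work surface, if the arm or the gripper's body presses on something with over 40 N, if the wrist force passes 120 N, or if a joint passes its speed limit or range.

## Working session

There is one attempt and no reset: what is moved stays moved. The work goes in short steps, Python scripts to look and compute and a tool call to move; the robot and the scene stay as the last step left them, time stands still between calls to the robot, and variables do not carry over. Pictures are saved under pics/ and viewed, at most 10 in all, crops included, and the job is handed in when it is done.

Besides the shell and the picture viewer there is one more tool, called after "Request:" as name(argument=value, ...) on one line, values as JSON. jog_arm: Moves the arm, as the interface text tells. Its arguments: {"type":"object","properties":{"rows":{"type":"array"},"grip":{"type":"number"},"force":{"type":"number"}},"required":["rows"]}

```bash
mkdir -p pics; python3 - <<'E'
from rig import *
import cv2
for n in ("top","side"):
    cv2.imwrite(f"pics/{n}0.png",camera(n)[:,:,::-1])
for t in "board scrap_tray ware_tray tube_a square_bar flat_bar bench_block punch tankard hammer".split():
    for c in ("top","side"):
        print(t,c,[(d["xyz"],round(d["conf"],2)) for d in spot_point(c,t)][:4])
s=read_state();print(s["time"],s["tool_pos"],s["tool_rot"],s["width"])
E
```

```text
board top [([0.5662, 0.0198, -0.0038], 0.64), ([0.523, 0.1162, 0.0471], 0.38), ([0.5854, 0.0953, 0.0487], 0.24)]
board side [([0.5663, 0.0208, -0.0017], 0.96)]
scrap_tray top []
scrap_tray side [([0.4725, -0.1762, 0.0015], 0.75)]
ware_tray top [([0.5644, 0.2387, 0.001], 0.78)]
ware_tray side [([0.5661, 0.2408, 0.0023], 0.92)]
tube_a top [([0.5856, 0.0908, 0.0472], 0.6), ([0.5186, 0.1163, 0.0467], 0.41)]
tube_a side [([0.5237, 0.1131, 0.042], 0.56), ([0.5836, 0.0905, 0.0477], 0.51), ([0.6632, 0.0624, 0.0434], 0.4)]
square_bar top [([0.5414, -0.0641, 0.0452], 0.5), ([0.52, 0.1162, 0.0465], 0.42), ([0.5855, 0.092, 0.0499], 0.17)]
square_bar side [([0.5404, -0.0657, 0.0468], 0.48)]
flat_bar top [([0.4961, -0.0133, 0.0428], 0.43)]
flat_bar side [([0.496, -0.0153, 0.0407], 0.59)]
bench_block top [([0.6649, 0.0585, 0.0373], 0.68)]
bench_block side [([0.664, 0.0658, 0.0407], 0.59)]
punch top [([0.6369, -0.0459, 0.0399], 0.48)]
punch side [([0.6433, -0.0458, 0.0385], 0.42)]
tankard top [([0.587, -0.4691, -0.0005], 0.58)]
tankard side [([0.5899, -0.4697, 0.0006], 0.79)]
hammer top [([0.6015, 0.4431, -0.0009], 0.87), ([0.5216, 0.1146, 0.0462], 0.4)]
hammer side [([0.6032, 0.4433, 0.0025], 0.72)]
1.1 [ 0.24333483 -0.62964142  0.24767953] [3.08830546e+00 5.75961897e-01 1.23011709e-05] 0.0872521621447682
```

View pics/top0.png

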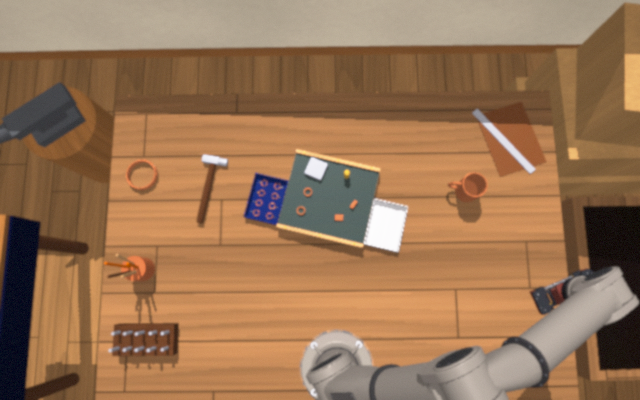

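View pics/side0.png

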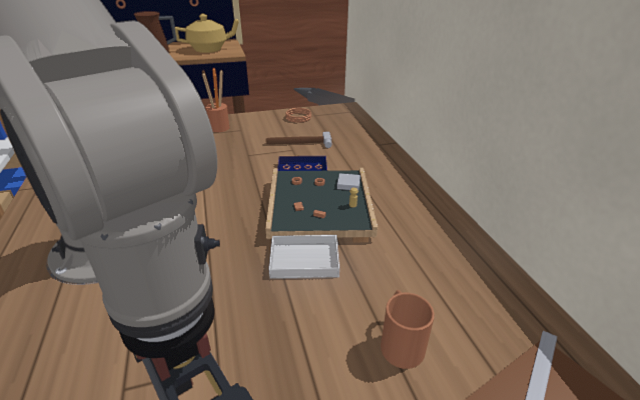

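The top view shows the board at about (330,198). The bare scrap tray is at its right (-y) end, about (387,225), and the blue ware tray is at the left end. The rings are at (308,191) and (301,210), and the bars at (339,217) and (353,204). Next I'll refine the board yaw and put everything in the board frame.

```bash
cat > h.py <<'E'
from rig import *
import cv2, numpy as np
def proj(c,uv,z):
    k=calibration(c);K=np.array([[k["fx"],0,k["cx"]],[0,k["fy"],k["cy"]],[0,0,1.]])
    p=cv2.undistortPoints(np.float64(uv).reshape(-1,1,2),K,np.float64(k["dist"])).reshape(-1,2)
    V=np.array(k["view"]);R,t=V[:3,:3],V[:3,3]
    d=np.c_[p[:,0],-p[:,1],-np.ones(len(p))]@R; o=-R.T@t
    return (o+d*((z-o[2])/d[:,2])[:,None])[:,:2]
def mask_pts(c,thing,z):
    out=[]
    for d in outline_of(c,thing):
        m=d["mask"].astype(np.uint8); cs,_=cv2.findContours(m,cv2.RETR_EXTERNAL,cv2.CHAIN_APPROX_NONE)
        out.append((d["conf"],proj(c,max(cs,key=len).reshape(-1,2),z)))
    return out
E
python3 - <<'E'
from h import *
for n in("top","side"): camera(n)
for c in ("top","side"):
  for th,z in(("board",.045),("scrap_tray",.028),("ware_tray",.028)):
    for cf,p in mask_pts(c,th,z)[:1]:
        r=cv2.minAreaRect(np.float32(p*1000)); print(c,th,round(cf,2),r)
a=np.radians(-14);C=np.array([.5662,.0203])
xb=np.array([np.cos(a),np.sin(a)]);yb=np.array([-xb[1],xb[0]])
for th in("tube_a","square_bar","flat_bar","punch","bench_block"):
  for c in("top","side"):
    for cf,p in mask_pts(c,th,.046)[:3]:
        m,_,_=r=cv2.minAreaRect(np.float32(p*1000)); q=np.array(m)/1000-C; print(th,c,round(cf,2),np.round([q@xb,q@yb],3),np.round(r[1]),round(r[2]-(-14)))
E
```

```text
top board 0.87 ((564.8750610351562, 18.174087524414062), (302.7394714355469, 287.174560546875), 75.7109603881836)
top scrap_tray 0.87 ((471.3031311035156, -174.7761993408203), (122.7242431640625, 161.77334594726562), 75.2092514038086)
top ware_tray 0.6 ((565.1793823242188, 236.7356414794922), (125.61658477783203, 169.54339599609375), 74.77873229980469)
side board 0.37 ((460.3896789550781, -210.14834594726562), (141.4989471435547, 158.25274658203125), 74.53781127929688)
side scrap_tray 0.72 ((466.0194091796875, -190.94911193847656), (151.25564575195312, 159.50315856933594), 76.20498657226562)
side ware_tray 0.97 ((567.8549194335938, 239.59579467773438), (93.84825134277344, 157.9638671875), 74.90912628173828)
tube_a side 0.64 [-0.068  0.077] [46. 24.] 90
tube_a side 0.37 [-0.     0.067] [39. 24.] 89
square_bar top 0.48 [ 0.144 -0.464] [ 87. 127.] 37
square_bar side 0.51 [-0.006 -0.093] [26. 34.] 59
flat_bar top 0.55 [-0.061 -0.051] [24. 17.] 103
flat_bar side 0.45 [-0.061 -0.057] [38. 22.] 91
punch side 0.7 [ 0.09  -0.015] [91. 20.] 84
bench_block top 0.91 [0.088 0.066] [64. 65.] 80
bench_block side 0.59 [0.086 0.067] [88. 64.] 83
```

Request:
jog_arm(rows=[[0.0253, -0.0227, 0, 0], [0.0253, -0.0227, 0, 0], [0.0253, -0.0227, 0, 0], [0.0253, -0.0227, 0, 0], [0.0253, -0.0227, 0, 0], [0.0253, -0.0227, 0, 0], [0.0253, -0.0227, 0, 0], [0.0253, -0.0227, 0, 0], [0.0253, -0.0227, 0, 0], [0.0253, -0.0227, 0, 0], [0.0253, -0.0227, 0, 0], [0.0253, -0.0227, 0, 0], [0.0253, -0.0227, 0, 0], [0.0253, -0.0227, 0, 0], [0.0253, -0.0227, 0, 0], [0.0253, -0.0227, 0, 0], [0.0253, -0.0227, 0, 0], [0.0253, -0.0227, 0, 0], [0.0253, -0.0227, 0, 0], [0.0253, -0.0227, 0, 0]], grip=0.01)

```text
time: 4.5
tool_pos: [0.5522, -0.0229, 0.2478]
tool_rot: [3.088, 0.576, 0.0]
force: [0.2, 0.2, -0.0]
width: 0.0103
finger_force: 0.0
```

Request:
jog_arm(rows=[[0, 0, 0.015, -9], [0, 0, 0.015, -9], [0, 0, 0.015, -9], [0, 0, 0.015, -9], [0, 0, 0.015, -9], [0, 0, 0.015, -9], [0, 0, 0.01, 0], [0, 0, 0, 0]])

```text
time: 5.5
tool_pos: [0.5513, -0.0239, 0.1471]
tool_rot: [-2.493, -1.911, 0.002]
force: [-0.2, -0.5, -0.7]
width: 0.01
finger_force: 0.0
```

Request:
jog_arm(rows=[[0, 0, 0.03, 0], [0, 0, 0.03, 0], [0, 0, 0.0185, 0], [0, 0, 0, 0], [-0.012, 0, 0, 0], [-0.012, 0, 0, 0], [-0.012, 0, 0, 0], [-0.012, 0, 0, 0], [-0.012, 0, 0, 0], [-0.012, 0, 0, 0], [-0.012, 0, 0, 0], [-0.012, 0, 0, 0], [-0.012, 0, 0, 0], [-0.012, 0, 0, 0], [-0.01, 0, 0, 0], [0, 0, 0, 0], [0, 0, -0.03, 0], [0, 0, -0.03, 0]])

```text
time: 7.75
tool_pos: [0.5182, -0.1486, 0.1296]
tool_rot: [-2.488, -1.916, 0.0]
force: [-0.2, 0.6, -0.2]
width: 0.0101
finger_force: 0.0
```

```bash
python3 - <<'E'
from h import *
a=camera("top");b=camera("side")
cv2.imwrite("pics/1.png",np.hstack([cv2.resize(a[130:270,230:430],(400,280),interpolation=2),cv2.resize(b[140:290,250:400],(280,280))])[:,:,::-1])
E
```

```text
(no output)
```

View pics/1.png

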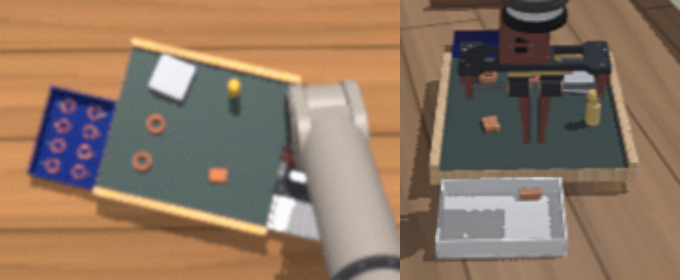

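The top crop's tray region is partly hidden by the arm. The side crop shows the square bar in the scrap tray at about (529,194), with the rest undisturbed. Next is the flat bar.

Request:
jog_arm(rows=[[0.0278, -0.0093, 0, 0], [0.0278, -0.0093, 0, 0], [0.0278, -0.0093, 0, 0], [0.0278, -0.0093, 0, 0], [0.0278, -0.0093, 0, 0], [0.0278, -0.0093, 0, 0], [0, 0, 0, 0], [0, 0, 0.03, 0], [0, 0, 0.031, 0], [0, 0, 0, 0]])

```text
time: 9.1
tool_pos: [0.5069, 0.025, 0.0668]
tool_rot: [-2.49, -1.914, 0.003]
force: [1.5, 0.5, -0.4]
width: 0.0104
finger_force: 0.0
```

Request:
jog_arm(rows=[[-0.012, 0, 0, 0], [-0.012, 0, 0, 0], [-0.012, 0, 0, 0], [-0.012, 0, 0, 0], [-0.012, 0, 0, 0], [-0.012, 0, 0, 0], [-0.012, 0, 0, 0], [-0.012, 0, 0, 0], [-0.012, 0, 0, 0], [-0.012, 0, 0, 0], [-0.012, 0, 0, 0], [-0.012, 0, 0, 0], [-0.012, 0, 0, 0], [-0.011, 0, 0, 0], [0, 0, 0, 0], [0, 0, -0.03, 0], [0, 0, -0.03, 0]])

```text
time: 11.22
tool_pos: [0.4642, -0.1346, 0.1287]
tool_rot: [-2.489, -1.916, 0.0]
force: [1.1, -0.2, 0.3]
width: 0.01
finger_force: 0.0
```

```bash
python3 - <<'E'
from h import *
a=camera("top");b=camera("side")
cv2.imwrite("pics/2.png",np.hstack([cv2.resize(a[130:270,230:430],(400,280),interpolation=2),cv2.resize(b[140:290,250:400],(280,280))])[:,:,::-1])
for c in("top","side"): print([(d["xyz"],round(d["conf"],2)) for d in spot_point(c,"tube_a")][:3])
E
```

```text
[([0.5855, 0.0911, 0.0499], 0.59), ([0.5195, 0.1143, 0.0442], 0.55)]
[([0.5849, 0.0911, 0.0487], 0.5)]
```

View pics/2.png

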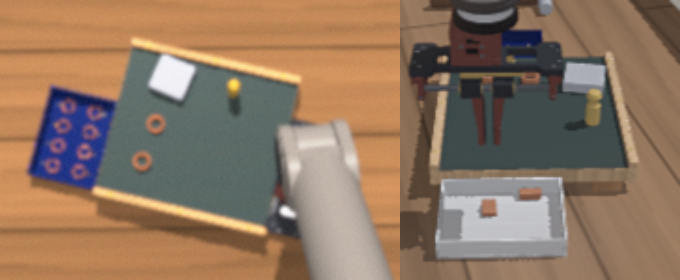

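The side crop shows the flat bar at (489,208) and the square bar at (529,194), both in the tray. Now the inner ring, steered slightly toward the robot.

Request:
jog_arm(rows=[[0.0288, 0.0058, 0, 0], [0.0288, 0.0058, 0, 0], [0.0288, 0.0058, 0, 0], [0.0288, 0.0058, 0, 0], [0.0288, 0.0058, 0, 0], [0.0288, 0.0058, 0, 0], [0.0288, 0.0058, 0, 0], [0.0288, 0.0058, 0, 0], [0.0288, 0.0058, 0, 0], [0.0288, 0.0058, 0, 0], [0, 0, 0, 0], [0, 0, 0.03, 0], [0, 0, 0.03, 0], [0, 0, 0, 0]])

```text
time: 13.18
tool_pos: [0.5933, 0.1267, 0.0664]
tool_rot: [-2.491, -1.914, 0.004]
force: [0.1, -0.1, 0.3]
width: 0.01
finger_force: 0.0
```

Request:
jog_arm(rows=[[-0.008, 0, 0, 0], [-0.012, 0, 0, 0], [-0.012, 0, 0, 0], [-0.014, -0.001, 0, 0], [-0.014, -0.002, 0, 0], [-0.014, -0.002, 0, 0], [-0.014, -0.002, 0, 0], [-0.014, -0.002, 0, 0], [-0.014, -0.002, 0, 0], [-0.014, -0.002, 0, 0], [-0.014, -0.002, 0, 0], [-0.014, -0.002, 0, 0], [-0.014, -0.002, 0, 0], [-0.014, -0.002, 0, 0], [-0.014, -0.002, 0, 0], [-0.014, -0.002, 0, 0], [-0.014, -0.002, 0, 0], [-0.014, -0.002, 0, 0]])

```text
time: 15.42
tool_pos: [0.5038, -0.0991, 0.0682]
tool_rot: [2.49, 1.915, -0.0]
force: [0.3, -0.5, 0.2]
width: 0.01
finger_force: 0.1
```

Request:
jog_arm(rows=[[-0.012, 0, 0, 0], [-0.012, 0, 0, 0], [-0.011, 0, 0, 0], [-0.011, 0, 0, 0], [0, 0, 0, 0], [0, 0, -0.03, 0], [0, 0, -0.03, 0]])

```text
time: 16.3
tool_pos: [0.4922, -0.142, 0.1286]
tool_rot: [-2.488, -1.916, 0.0]
force: [0.8, -0.1, -0.2]
width: 0.01
finger_force: 0.0
```

```bash
python3 - <<'E'
from h import *
a=camera("top");b=camera("side")
cv2.imwrite("pics/3.png",np.hstack([cv2.resize(a[130:270,230:430],(400,280),interpolation=2),cv2.resize(b[140:290,250:400],(280,280))])[:,:,::-1])
E
```

```text
(no output)
```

View pics/3.png

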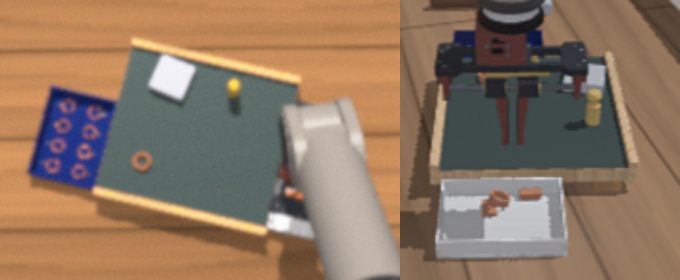

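The ring is in the tray at about (497,199), lying against the flat bar. Last is the near ring, steered to a free lane.

Request:
jog_arm(rows=[[0.0295, -0.0039, 0, 0], [0.0295, -0.0039, 0, 0], [0.0295, -0.0039, 0, 0], [0.0295, -0.0039, 0, 0], [0.0295, -0.0039, 0, 0], [0.0295, -0.0039, 0, 0], [0.0295, -0.0039, 0, 0], [0.0295, -0.0039, 0, 0], [0.0295, -0.0039, 0, 0], [0.0295, -0.0039, 0, 0], [0, 0, 0, 0], [0, 0, 0.03, 0], [0, 0, 0.03, 0], [0, 0, 0, 0]])

```text
time: 18.15
tool_pos: [0.5299, 0.1512, 0.0667]
tool_rot: [-2.491, -1.914, 0.003]
force: [0.8, -0.3, -0.7]
width: 0.0101
finger_force: 0.0
```

Request:
jog_arm(rows=[[-0.008, 0, 0, 0], [-0.012, 0, 0, 0], [-0.012, 0, 0, 0], [-0.014, -0.001, 0, 0], [-0.014, -0.001, 0, 0], [-0.014, -0.002, 0, 0], [-0.014, -0.002, 0, 0], [-0.014, -0.002, 0, 0], [-0.014, -0.002, 0, 0], [-0.014, -0.002, 0, 0], [-0.014, -0.002, 0, 0], [-0.014, -0.002, 0, 0], [-0.014, -0.002, 0, 0], [-0.014, -0.002, 0, 0], [-0.014, 0, 0, 0], [-0.014, 0, 0, 0], [-0.014, 0, 0, 0], [-0.014, 0, 0, 0]])

```text
time: 20.4
tool_pos: [0.4487, -0.0773, 0.0682]
tool_rot: [2.49, 1.915, 0.0]
force: [0.5, 0.1, -0.6]
width: 0.0099
finger_force: 0.1
```

Request:
jog_arm(rows=[[-0.012, 0, 0, 0], [-0.012, 0, 0, 0], [-0.012, 0, 0, 0], [-0.012, 0, 0, 0], [0, 0, 0, 0], [0, 0, -0.03, 0], [0, 0, -0.03, 0], [0.03, 0, -0.03, 0], [0.04, 0, -0.03, 0], [0.04, 0, -0.03, 0], [0.04, 0, 0, 0], [0.04, 0, 0, 0], [0.04, 0, 0, 0], [0.04, 0, 0, 0], [0, 0, 0, 0], [0, 0, 0, 0]])

```text
time: 22.4
tool_pos: [0.5055, 0.1379, 0.2179]
tool_rot: [2.49, 1.916, -0.001]
force: [-0.8, -0.6, 0.2]
width: 0.0101
finger_force: 0.0
```

```bash
python3 - <<'E'
from h import *
a=camera("top");b=camera("side")
cv2.imwrite("pics/4.png",np.hstack([cv2.resize(a[130:270,230:430],(400,280),interpolation=2),cv2.resize(b[140:290,250:400],(280,280))])[:,:,::-1])
for t in("punch","bench_block","tankard","hammer"): print(t,[d["xyz"] for c in("top","side") for d in spot_point(c,t)[:1]])
E
```

```text
punch [[0.6398, -0.0452, 0.0368], [0.6398, -0.0431, 0.0375]]
bench_block [[0.663, 0.0627, 0.0378], [0.6638, 0.0628, 0.0386]]
tankard [[0.5901, -0.469, 0.0], [0.5895, -0.4688, -0.0008]]
hammer [[0.6016, 0.444, 0.002], [0.6041, 0.4426, 0.0]]
```

View pics/4.png

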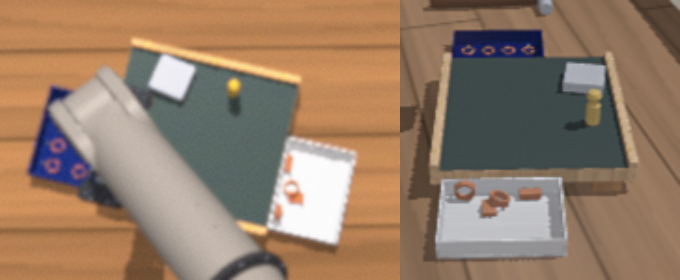

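All four appear to be in the tray, but the last ring at (464,190) looks tilted against the wall, so I'll zoom in.

```bash
python3 - <<'E'
from h import *
a=camera("top");b=camera("side")
cv2.imwrite("pics/5.png",np.hstack([cv2.resize(a[190:260,350:420],(390,390),interpolation=2),cv2.resize(b[225:285,262:347],(400,390),interpolation=2)])[:,:,::-1])
for c in("top","side"): print([(d["xyz"],round(d["conf"],2)) for d in spot_point(c,"tube_a")][:3])
E
```

```text
[([0.477, -0.1435, 0.0174], 0.5), ([0.4334, -0.1147, 0.0171], 0.45)]
[([0.4767, -0.1411, 0.0146], 0.63), ([0.4379, -0.1178, 0.014], 0.61), ([0.4722, -0.176, 0.0012], 0.58)]
```

View pics/5.png

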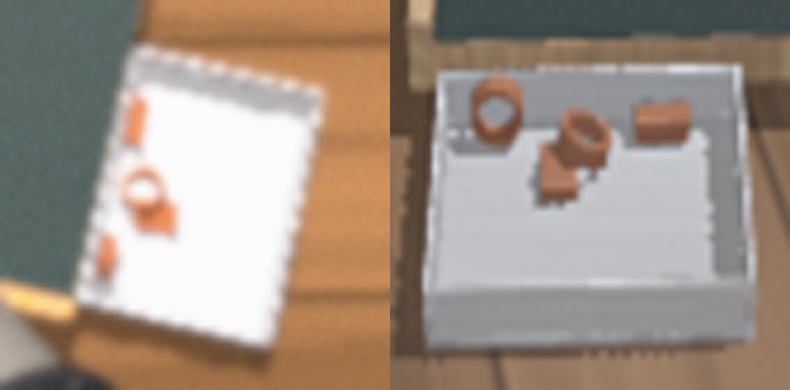

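All four pieces are inside the tray. One ring stands on edge against the wall, with its centre at about 15 mm. I'll let it settle for a second, confirm it's still, then hand in.

Request:
jog_arm(rows=[[0, 0, 0, 0], [0, 0, 0, 0], [0, 0, 0, 0], [0, 0, 0, 0], [0, 0, 0, 0], [0, 0, 0, 0], [0, 0, 0, 0], [0, 0, 0, 0], [0, 0, 0, 0], [0, 0, 0, 0], [0, 0, 0, 0], [0, 0, 0, 0]])

```text
time: 24.6
tool_pos: [0.5059, 0.1382, 0.2182]
tool_rot: [2.49, 1.915, -0.0]
force: [0.1, 0.5, 0.4]
width: 0.0103
finger_force: 0.0
```

```bash
python3 - <<'E'
from h import *
camera("side")
p=[d["xyz"] for d in spot_point("side","tube_a")][:2];print(p)
print(hand_in())
E
```

```text
[[0.4774, -0.1427, 0.0114], [0.434, -0.1192, 0.0164]]
the job is handed in; nothing more can be done
None
```

All four copper offcuts were swept off the board into the bare-metal scrap tray and have settled there (one ring stands on edge against the tray wall); the block, punch, tankard and hammer have not moved, and the job was handed in at about 25 s.

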